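Charge the heater hopper from a rack tube

ROBOT

A 6-joint arm with a two-finger parallel gripper is mounted at the origin on the work surface. World frame = base frame: x ahead of the robot, y to its left, z up, the work surface at z = 0. Lengths are in mm, angles in degrees, forces in N, time in s.
With the tool pointing down it reaches from about 350 to 850 mm from the base axis. Payload 8.1 kg.
Tool frame: the origin (TCP) lies at the very end of the fingers, on their centre line; the grasp point (between the pads) lies 19 mm behind it (r.grip_depth is the distance from the TCP to the grasp point, in mm); y points along the fingers, z is the direction in which the jaws open and shut, and the axes are right-handed (so a half turn about y gives the same grasp; the last joint's range is limited). The gripper opens to 85 mm and grips with 20 to 120 N. Pads are 22 mm wide; open, the fingers measure 114 mm over their backs; the gripper's body (76 mm by 85 mm) begins 54 mm behind the grasp point. The pads swing forward as they close: fully open they stand 13 mm farther back than shut.
Start: joints at [59.278, 7.471, 85.268, -0, 87.261, -4.893], TCP at [261.392, 540.074, 231.292] pointing down, gripper open.
Joint ranges: [-169.43, 169.43], [-51.17, 129.36], [1.28, 143.12], [-76.62, 256.62], [0, 156.53], [-152.29, 152.29]. Speed limits (degrees/s): [136.94, 136.94, 159.86, 180, 180, 180].

INTERFACE

Orientations are given as [roll, pitch, yaw] about the fixed x, y, z axes, in that order (R = Rz(yaw) Ry(pitch) Rx(roll)).
In Python, from bench import readout, eyes, r gives the robot as it stands. The module is installed in compiled form; this text tells all that it offers.
- The arm moves only by the tool move_arm, never from a script. Its argument "motion" is text: rows parted by semicolons, each of 6 numbers parted by spaces: the shift along the world's x, y, z in cm, then the turn, a rotation vector about the world's x, y, z in degrees. A call has 1 to 10 rows; each row is the pose to reach, as a shift and turn from the pose commanded when the call began; what a row does not reach only later rows make up. A row lasts 1/12 s, in which the tool goes at most 41.7 mm and 7.16 degrees, less where a joint would pass 70% of its speed; a pose out of reach is approached as far as the arm can. A call with a gripper value outside its range is refused whole. "fingers" is the finger opening in cm, from 0 to 8.54, set as the call begins (left out, the last holds). The fingers move at their own pace and stop on an object; "squeeze" is the grip in N (left out, the last holds). Time passes only in rows, so rows that repeat a pose let the fingers close. It gives the time, the measured TCP pose, the force and the opening at its end, in the units of the state.
- readout.sense(): the state, without advancing time (a new reading comes with each control period).
- eyes.snapshot(name): name is "side" or "top"; returns a dict with "image" (480x640x3 uint8, blue, green, red), "fx", "fy", "cx", "cy" (pixels), "world_to_cam" (4x4, takes a point from world to camera coordinates). Camera axes: x right, y down, z forward; pixel columns grow to the right and rows downward; lengths in mm; the calibration is good to about 2 mm. A picture is of the moment at which its call begins. There is no depth.
- r.hand_in(): hands the job in, once; it reports no verdict.
The state is a dict: "time": time; "joint_pos": joint angles; "qd": joint speeds; "joint_efforts": joint torques, N m; "tool_pos": TCP position; "tcp_rot": TCP orientation; "ft_force": force on the tool from outside, world axes, zero at the start; "wrist_torque": the same for the moment, N m; "finger_gap": finger opening in mm.
Only numpy, scipy, OpenCV 4.12 (cv2) and the standard library are available. Lean on these libraries where they do the work, as an engineer would, in place of code of your own. Each camera call takes 0.05 s, during which the arm holds its last target. There are 200 camera calls.

TASK

Draw the steel tube that holds the cut bar blanks out of the slanted rack, tip all three blanks into the heater's feed hopper without spilling any on the bench, then slide the empty tube gently into the empties' side of the rack (the two holes that stand free at the start), fully home, and let it go; an offcut is lodged deep in one of those two holes, so find by feel the one that takes the tube all the way. Leave the other tube, the wire brush, the bar offcut and the tin where they are.

Things in the scene. Friction and masses are not known exactly. Their poses are not given: they have to be found in the camera images.
- tube_a_center (a point): Centre (half-way up, on the axis) of the tube holding the blanks, one of two like steel cups: 44 mm outside, 37 mm inside, 130 mm long, open at the top, foot plug 12 mm thick, outside tapering to 37 mm over the lowest 10 mm; about 0.28 kg empty, 0.7 kg loaded. z axis: from foot to mouth. Fully home in a hole, this centre is 10 mm beyond the hole's mouth and the upper 75 mm stand free.
- tube_b_center (a point): Centre of the second, like tube, in the other hole of the full side; a round drift punch 178 mm long stands in it and sticks out some 60 mm, its end about 190 mm above the bench, the highest point of the rack (oak block 380 mm long, 90 mm up the face, on a base 150 mm deep). To be left alone.
- rack_holes (a point): Middle of the slanted face of the fixed oak rack. z axis: along its holes, outwards, 45 degrees from upright, leaning to the robot's right and ahead; y: level, along the row; x: down the face. Blind holes, 47 mm wide, 55 mm deep, at y = -135, -45 (for empties), +45, +135 mm (full tubes); steel strip between the sides. In either one of the empties' holes a lodged offcut stops a tube 22 mm short.
- hopper_mouth (a point): Centre of the mouth of the fixed feed hopper, at its rim, 140 mm above the bench: an open sheet-steel box, inside 160 mm along this x axis, 140 mm along y, walls 4 mm, floor sloping down to -y, from 90 to 35 mm above the bench. z axis up. A blue heater head, 160 mm tall (handle to 186 mm), stands 195 to 395 mm off on the -y side, a copper coil between.
- blank_1_center (a point): Centre of a plain steel blank cut from round bar, 26 mm in diameter, 33 mm long, 0.135 kg; the lowest of the three that lie one behind the other in the tube. Its z axis is its length. They slide out one after another once the mouth points well below level (about 30 to 45 degrees).
- blank_2_center (a point): Centre of a plain steel blank cut from round bar, 26 mm in diameter, 33 mm long, 0.135 kg; the middle of the three that lie one behind the other in the tube. Its z axis is its length. They slide out one after another once the mouth points well below level (about 30 to 45 degrees).
- blank_3_center (a point): Centre of a plain steel blank cut from round bar, 26 mm in diameter, 33 mm long, 0.135 kg; the top of the three that lie one behind the other in the tube. Its z axis is its length. They slide out one after another once the mouth points well below level (about 30 to 45 degrees).
- wire_brush_grip (a point): Wooden wire brush, 210 mm, lying on the bench; a point on its handle. A bystander.
- bar_end: Flat steel bar offcut, 200 x 40 x 12 mm, lying on the bench; its underside's centre. A bystander.
- paste_tin: Round grey tin, 74 mm across, 60 mm tall, standing on the bench; its underside's centre. A bystander.
There are look-alikes about, which are no part of the job. Leave any purple look-alike of the part that bears tube_a_center alone.

How it is judged:
By the outcome, as a careful person would: the job done as asked, in the order asked, and still so for the second after the job is handed in, with the robot touching nothing.
It also fails if it takes over 72 s, if anything falls off the work surface, if the arm or the gripper's body presses on something with over 40 N, if the wrist force passes 120 N, or if a joint passes its speed limit or range.

## Working session

There is one attempt and no reset: what is moved stays moved. The work goes in short steps, Python scripts to look and compute and a tool call to move; the robot and the scene stay as the last step left them, time stands still between calls to the robot, and variables do not carry over. Pictures are saved under pics/ and viewed, about 8 in all and at most 12, crops included, and the job is handed in when it is done.

Besides the shell and the picture viewer there is one more tool, called after ">>>" as name(argument=value, ...) on one line, values as JSON. move_arm: Moves the arm, as the interface text tells. Its arguments: {"type":"object","properties":{"motion":{"type":"string"},"fingers":{"type":"number"},"squeeze":{"type":"number"}},"required":["motion"]}

```bash
mkdir -p pics
cat > h.py <<'E'
import numpy as np, cv2
from scipy.spatial.transform import Rotation as R
from bench import readout, eyes, r
def snap(n,f):
    s=eyes.snapshot(n); cv2.imwrite('pics/'+f,s['image']); np.savez('pics/'+f+'.npz',**s); return s
def ray(s,u,v):
    T=np.array(s['world_to_cam']); Rm=T[:3,:3]; o=-Rm.T@T[:3,3]
    d=Rm.T@np.array([(u-s['cx'])/s['fx'],(v-s['cy'])/s['fy'],1]); return o,d/np.linalg.norm(d)
def onz(s,u,v,z):
    o,d=ray(s,u,v); return o+d*(z-o[2])/d[2]
def two(s1,p1,s2,p2):
    o1,d1=ray(s1,*p1);o2,d2=ray(s2,*p2)
    A=np.stack([d1,-d2],1); t=np.linalg.lstsq(A,o2-o1,rcond=None)[0]
    a=o1+d1*t[0]; b=o2+d2*t[1]; return (a+b)/2, np.linalg.norm(a-b)
def proj(s,p):
    T=np.array(s['world_to_cam']); c=T[:3,:3]@np.array(p)+T[:3,3]
    return np.array([s['fx']*c[0]/c[2]+s['cx'],s['fy']*c[1]/c[2]+s['cy']])
E
python3 - <<'E'
from h import *
for n in('top','side'):
    s=snap(n,n+'0.png'); print(n,s['fx'],s['cx'],s['cy'],np.round(s['world_to_cam'],3).tolist())
st=readout.sense();print(st)
E
```

```text
top 609.940612918716 319.96253994561033 252.32789007819588 [[-0.02, -1.0, -0.024, 120.059], [-0.991, 0.023, -0.132, 470.607], [0.132, 0.021, -0.991, 1546.721], [0.0, 0.0, 0.0, 1.0]]
side 612.2389135126945 331.26266632724764 241.74592527850754 [[0.921, -0.39, 0.003, -378.009], [-0.282, -0.67, -0.687, 268.823], [0.27, 0.631, -0.727, 1603.476], [0.0, 0.0, 0.0, 1.0]]
{'time': 0.1, 'joint_pos': array([ 5.92779505e+01,  7.51048944e+00,  8.53251837e+01, -5.18575776e-04,
        8.72619556e+01, -4.89329532e+00]), 'qd': array([-0.03152839, -0.04859845, -0.15997731, -0.00440395,  0.01059808,
        0.03032589]), 'joint_efforts': array([ 1.70124280e-03, -5.70949244e+01, -5.01946127e+01, -1.21061312e-04,
        8.14909843e-03,  1.02240989e-05]), 'tool_pos': array([261.13211543, 539.62530647, 230.33182906]), 'tcp_rot': array([-9.00973170e+01,  7.81170054e-03, -2.58287357e+01]), 'ft_force': array([-0.09894157,  0.46817022,  0.1428418 ]), 'wrist_torque': array([-0.03142153,  0.03183764, -0.01255946]), 'finger_gap': 85.52011338230608}
```

View pics/top0.png

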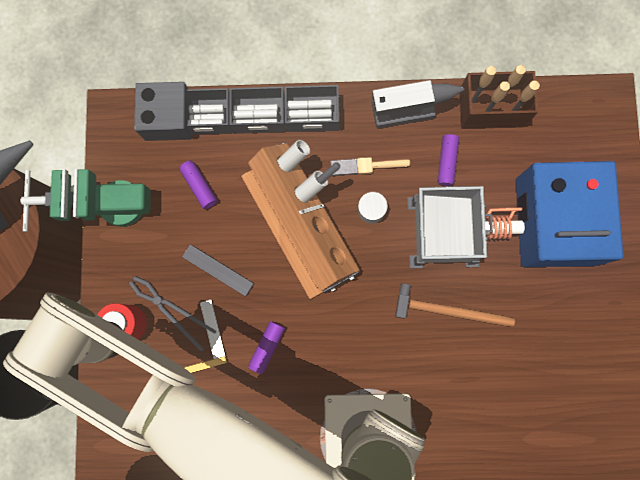

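View pics/side0.png

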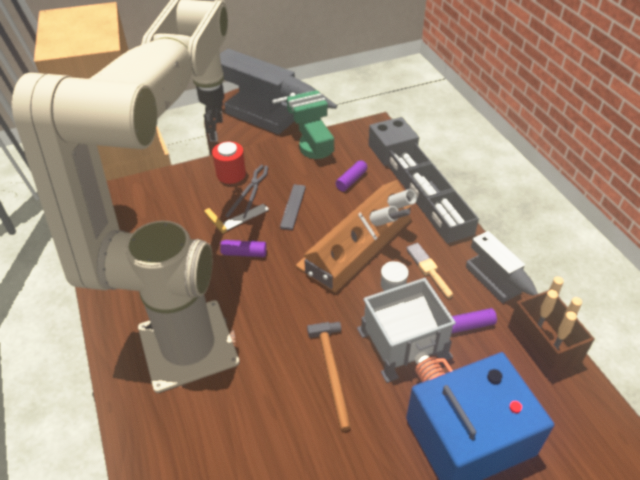

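Run:
```python
import cv2,numpy as np
t=cv2.imread('pics/top0.png');s=cv2.imread('pics/side0.png')
a=cv2.resize(t[130:305,235:368],None,fx=3,fy=3,interpolation=cv2.INTER_CUBIC)
b=cv2.resize(s[170:300,290:423],None,fx=3,fy=3,interpolation=cv2.INTER_CUBIC)
o=np.zeros((525,798,3),np.uint8);o[:a.shape[0],:399]=a[:525];o[:b.shape[0],399:]=b
cv2.imwrite('pics/c1.png',o)
a=cv2.resize(t[175:275,400:500],None,fx=4,fy=4,interpolation=cv2.INTER_CUBIC)
b=cv2.resize(s[270:370,355:455],None,fx=4,fy=4,interpolation=cv2.INTER_CUBIC)
cv2.imwrite('pics/c2.png',np.hstack([a,b]))
```

```text
(no output)
```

View pics/c1.png

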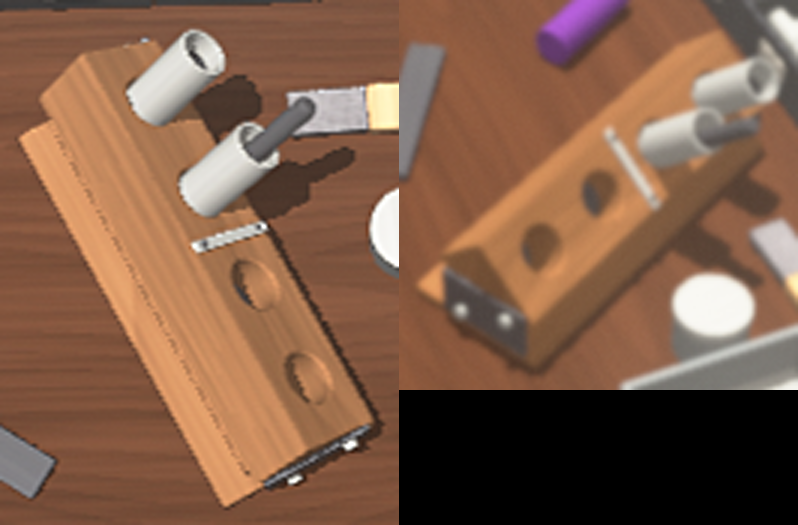

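View pics/c2.png

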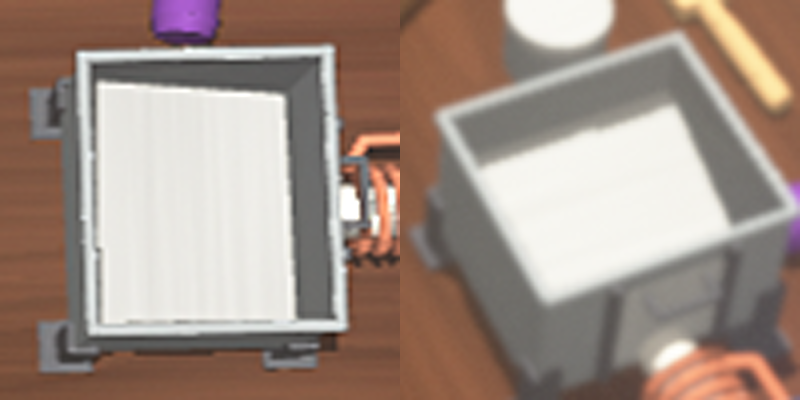

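```bash
cat > m.py <<'E'
from h import *
t=dict(np.load('pics/top0.png.npz'));s=dict(np.load('pics/side0.png.npz'))
T1=lambda u,v:(235+u/3,130+v/3); S1=lambda u,v:(290+(u-399)/3,170+v/3)
P={}
for n,a,b in [('Am',(206,52),(763,78)),('Bm',(260,143),(712,128)),('h45',(256,284),(600,193)),('h135',(309,377),(542,247)),('stripU',(197,247),(609,131)),('stripL',(263,228),(656,205))]:
    p,e=two(t,T1(*a),s,S1(*b)); P[n]=p; print(n,p.round(1),round(e,1))
T2=lambda u,v:(400+u/4,175+v/4); S2=lambda u,v:(355+(u-400)/4,270+v/4)
C=[]
for a,b in [((77,53),(681,36)),((332,45),(800,212)),((348,328),(548,305)),((90,334),(437,117))]:
    p,e=two(t,T2(*a),s,S2(*b)); q=onz(t,*T2(*a),140);C.append(q);print(p.round(1),round(e,1),q.round(1))
C=np.array(C);print('hop',C.mean(0),np.linalg.norm(np.roll(C,-1,0)-C,axis=1))
d=C[0]+C[1]-C[2]-C[3];print('x-ang',np.degrees(np.arctan2(d[1],d[0])))
d=P['h45']-P['h135'];print('row',d,np.linalg.norm(d),np.degrees(np.arctan2(d[1],d[0])))
E
python3 m.py
```

```text
Am [720.1 141.5 150.6] 4.6
Bm [643.   98.9 150.1] 4.9
h45 [534.2 106.   99.5] 1.0
h135 [455.6  63.8  99.5] 1.7
stripU [562.3 152.7 128.7] 4.1
stripL [590.1  99.2  66.4] 4.4
[ 613.6 -138.8  134.4] 3.4 [ 610.6 -137.4  140. ]
[ 611.8 -292.2  139.1] 0.0 [ 611.6 -291.9  140. ]
[ 439.5 -292.5  139.4] 2.5 [ 438.2 -291.9  140. ]
[ 439.7 -138.9  136.4] 2.4 [ 438.1 -138.   140. ]
hop [ 524.63917694 -214.8193692   140.        ] [154.55876868 173.36079486 153.90393686 172.45549764]
x-ang 0.10451939401092368
row [ 7.85865289e+01  4.22543772e+01 -1.42117871e-02] 89.22597784565625 28.266014913157505
```

```bash
cat >> h.py <<'E'
az=np.radians(28.3); Y=np.array([np.cos(az),np.sin(az),0]); g=np.array([Y[1],-Y[0],0])
Z=(g+[0,0,1])/2**.5; X=(g-[0,0,1])/2**.5
R0=np.stack([Z,X,Y],1)
M=np.array([719.5,142.5,151.5]); G=M-27*Z
def go(p,Rt):
    st=readout.sense(); Rc=R.from_euler('xyz',st['tcp_rot'],degrees=True)
    rv=(R.from_matrix(Rt)*Rc.inv()).as_rotvec(degrees=True)
    print('shift cm',((np.array(p)-st['tool_pos'])/10).round(2),'turn',rv.round(1),'|',np.linalg.norm(rv).round(1))
E
python3 - <<'E'
from h import *
print(X,Y,Z,G)
go(G+19*X-110*X,R0); go(G+19*X,R0)
E
```

```text
[ 0.33523099 -0.62259151 -0.70710678] [0.88047735 0.47408821 0.        ] [ 0.33523099 -0.62259151  0.70710678] [710.44876334 159.3099707  132.40811691]
shift cm [ 41.88 -32.37  -3.36] turn [-31.6 -33.1 -33.9] | 56.9
shift cm [ 45.57 -39.21 -11.14] turn [-31.6 -33.1 -33.9] | 56.9
```

>>> move_arm(motion="41.9 -25 6 -31.6 -33.1 -33.9;41.9 -25 6 -31.6 -33.1 -33.9;41.9 -25 6 -31.6 -33.1 -33.9;41.9 -25 6 -31.6 -33.1 -33.9;41.9 -25 6 -31.6 -33.1 -33.9;41.9 -25 6 -31.6 -33.1 -33.9;41.9 -25 6 -31.6 -33.1 -33.9;41.9 -25 6 -31.6 -33.1 -33.9;41.9 -25 6 -31.6 -33.1 -33.9;41.9 -25 6 -31.6 -33.1 -33.9", fingers=6.6, squeeze=60)

```text
time: 0.93
tool_pos: [617.0, 327.8, 278.2]
tcp_rot: [-90.5, -45.2, -61.2]
ft_force: [1.0, 0.9, 1.3]
finger_gap: 66.0
```

Run:
```python
from h import *
print(readout.sense()['joint_pos'].round(1))
go(G+19*X-110*X,R0)
```

```text
[ 44.4  31.7  61.9 -43.6  98.8  13.7]
shift cm [  6.3  -11.18  -8.15] turn [ 0.3 -0.2 -0.2] | 0.4
```

>>> move_arm(motion="6.3 -11.2 -8.1 0.3 -0.2 -0.2;6.3 -11.2 -8.1 0.3 -0.2 -0.2;6.3 -11.2 -8.1 0.3 -0.2 -0.2;6.3 -11.2 -8.1 0.3 -0.2 -0.2;6.3 -11.2 -8.1 0.3 -0.2 -0.2;6.3 -11.2 -8.1 0.3 -0.2 -0.2;6.3 -11.2 -8.1 0.3 -0.2 -0.2")

```text
time: 1.52
tool_pos: [679.4, 216.4, 201.3]
tcp_rot: [-89.5, -44.9, -62.2]
ft_force: [0.9, -0.2, 1.1]
finger_gap: 65.9
```

Run:
```python
from h import *
print(readout.sense()['joint_pos'].round(1))
go(G+19*X,R0)
t=snap('top','t2.png');s=snap('side','s2.png')
print(proj(t,G),proj(s,G))
a=cv2.resize(t['image'][90:230,230:363],None,fx=3,fy=3,interpolation=cv2.INTER_CUBIC)
b=cv2.resize(s['image'][130:270,330:463],None,fx=3,fy=3,interpolation=cv2.INTER_CUBIC)
cv2.imwrite('pics/c3.png',np.hstack([a,b]))
```

```text
[ 34.4  29.5  72.9 -44.8  85.3  13.4]
shift cm [ 3.74 -6.9  -8.23] turn [-0.3  0.2  0.1] | 0.4
[297.17810825 152.63409739] [404.17697428 197.87506433]
```

View pics/c3.png

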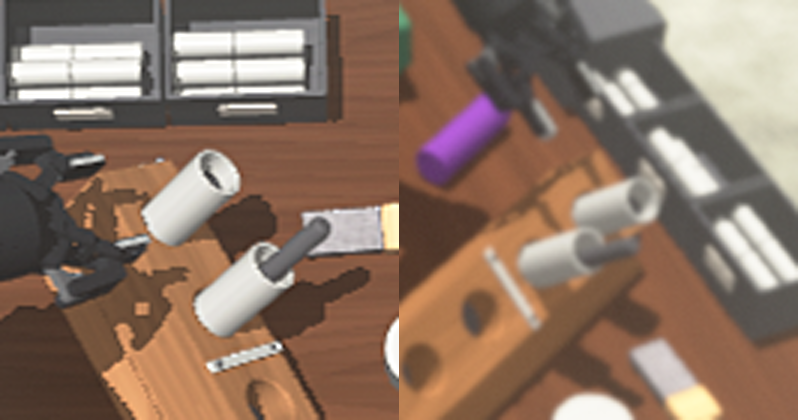

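>>> move_arm(motion="1 -1.8 -2.1 -0.3 0.2 0.1;2 -3.6 -4.2 -0.3 0.2 0.1;3 -5.4 -6.3 -0.3 0.2 0.1;3.7 -6.9 -8.2 -0.3 0.2 0.1;3.7 -6.9 -8.2 -0.3 0.2 0.1;3.7 -6.9 -8.2 -0.3 0.2 0.1")

```text
time: 2.12
tool_pos: [715.9, 147.3, 118.3]
tcp_rot: [-90.1, -45.0, -61.6]
ft_force: [0.1, 0.7, -0.2]
finger_gap: 66.6
```

>>> move_arm(motion="0 0 0 0 0 0;0 0 0 0 0 0;0 0 0 0 0 0;0 0 0 0 0 0;0 0 0 0 0 0;0 0 0 0 0 0", fingers=3.5, squeeze=60)

```text
time: 2.62
tool_pos: [717.8, 148.8, 121.3]
tcp_rot: [-89.6, -45.1, -61.9]
ft_force: [0.3, 5.2, 4.8]
finger_gap: 42.2
```

Run:
```python
from h import *
st=readout.sense();print(st['joint_pos'].round(1),st['tool_pos'].round(1),st['tcp_rot'].round(2),st['ft_force'].round(1),st['wrist_torque'].round(2),st['finger_gap'])
go(G+19*X,R0)
```

```text
[ 28.1  33.2  76.9 -47.   75.6  14.5] [717.8 148.8 121.3] [-89.61 -45.06 -61.88] [0.3 5.2 4.8] [ 0.67 -0.19  0.24] 42.1511429144924
shift cm [-0.09 -0.14 -0.24] turn [-0.1  0.3 -0.1] | 0.3
```

>>> move_arm(motion="0 0 0 0 0 0;0.17 -0.31 0.35 0 0 0;0.34 -0.62 0.7 0 0 0;0.5 -0.93 1.06 0 0 0;0.67 -1.25 1.41 0 0 0;0.67 -1.25 1.41 0 0 0", fingers=3.5, squeeze=80)

```text
time: 3.12
tool_pos: [723.5, 137.3, 133.0]
tcp_rot: [-89.7, -44.9, -61.8]
ft_force: [2.2, 10.9, -1.3]
finger_gap: 41.3
```

Run:
```python
from h import *
st=readout.sense();print(st['joint_pos'].round(1),st['tool_pos'].round(1),st['tcp_rot'].round(2),st['ft_force'].round(1),st['wrist_torque'].round(2),st['finger_gap'])
go(G+19*X+20*Z,R0)
```

```text
[ 27.   32.2  76.9 -46.7  75.5  12.9] [723.5 137.3 133. ] [-89.71 -44.85 -61.77] [ 2.2 10.9 -1.3] [ 2.2  -0.05  0.41] 41.28404922473601
shift cm [-0.   -0.23  0.01] turn [-0.2  0.1 -0.1] | 0.3
```

>>> move_arm(motion="0.34 -0.62 0.7 0 0 0;0.67 -1.25 1.41 0 0 0;1.0 -1.87 2.12 0 0 0;1.34 -2.5 2.83 0 0 0;1.68 -3.1 3.5 0 0 0;2.0 -3.7 4.2 0 0 0;2.35 -4.36 4.95 0 0 0;2.35 -4.36 4.95 0 0 0;2.35 -4.36 4.95 0 0 0")

```text
time: 3.87
tool_pos: [747.0, 90.3, 183.3]
tcp_rot: [-89.9, -45.0, -61.9]
ft_force: [-0.4, 1.0, -6.7]
finger_gap: 41.9
```

Run:
```python
from h import *
st=readout.sense();print(st['joint_pos'].round(1),st['tool_pos'].round(1),st['tcp_rot'].round(2),st['ft_force'].round(1),st['wrist_torque'].round(2),st['finger_gap'])
t=snap('top','t3.png');s=snap('side','s3.png')
a=cv2.resize(t['image'][70:240,230:363],None,fx=3,fy=3,interpolation=cv2.INTER_CUBIC)
b=cv2.resize(s['image'][110:280,330:463],None,fx=3,fy=3,interpolation=cv2.INTER_CUBIC)
cv2.imwrite('pics/c4.png',np.hstack([a,b]))
```

```text
[ 22.8  29.   75.7 -46.6  75.8   6.8] [747.   90.3 183.3] [-89.87 -45.05 -61.87] [-0.4  1.  -6.7] [0.71 0.33 0.02] 41.94846099410818
```

View pics/c4.png

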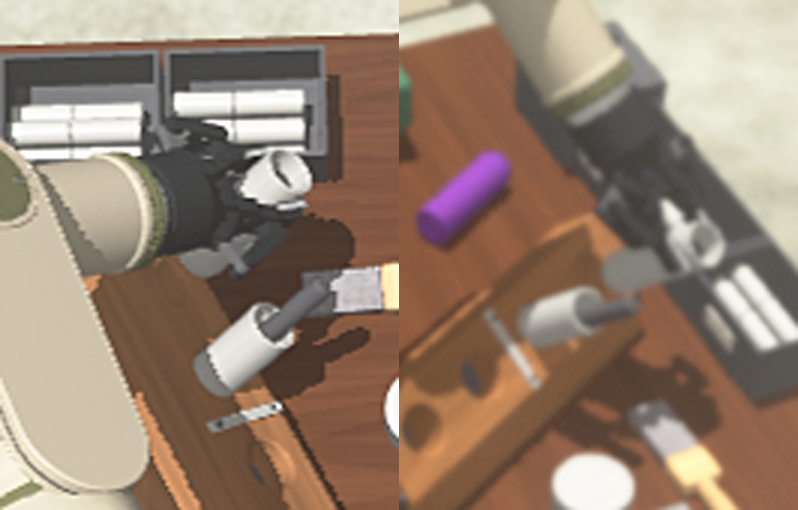

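```bash
cat >> h.py <<'E'
def tipR(d): # mouth elevation 45-d, pointing -y
    c=R.from_euler('x',d,degrees=True).as_matrix()
    return c@(R.from_euler('z',-28.3,degrees=True).as_matrix()@R0)
def hop(gr,d): go(np.array(gr)+19*tipR(d)[:,1],tipR(d))
E
python3 - <<'E'
from h import *
hop([525,-161,275],0); hop([525,-161,275],40); hop([525,-161,195],90)
E
```

```text
shift cm [-22.13 -26.54   7.95] turn [  0.   -0.  -28.3] | 28.3
shift cm [-22.13 -25.37   7.41] turn [ 39.2   9.9 -27.1] | 48.7
shift cm [-22.13 -23.86  -0.05] turn [ 88.   22.2 -22.2] | 93.4
```

>>> move_arm(motion="0 0 2 0 0 0;0 0 5 0 0 0;0 0 8 0 0 0;0 0 11 0 0 0;0 0 11 0 0 0")

```text
time: 4.38
tool_pos: [749.3, 92.0, 304.5]
tcp_rot: [-88.9, -45.3, -62.4]
ft_force: [2.6, 0.6, -4.6]
finger_gap: 41.9
```

>>> move_arm(motion="-2 -2.4 0 0 0 -3;-5 -6 0 0 0 -7;-7.5 -9 0 0 0 -11;-10 -12 0 0 0 -15;-12.5 -15 0 0 0 -18;-15 -18 0 0 0 -21;-17.5 -21 0 0 0 -24;-20 -24 0 0 0 -26.5;-21.6 -26 -1.5 0 0 -28.3;-22.3 -26.6 -3 0 0 -28.3")

```text
time: 5.22
tool_pos: [522.0, -177.4, 263.4]
tcp_rot: [-89.8, -45.1, -90.4]
ft_force: [1.2, -0.4, -7.3]
finger_gap: 41.7
```

Run:
```python
from h import *
st=readout.sense();print(st['joint_pos'].round(1),st['tool_pos'].round(1),st['tcp_rot'].round(2),st['ft_force'].round(1),st['finger_gap'])
hop([525,-161,275],0); hop([525,-161,275],40); hop([525,-161,195],65);hop([525,-161,195],90)
```

```text
[  3.3  -0.8 101.8 -45.2  84.6  10.4] [ 522.  -177.4  263.4] [-89.81 -45.09 -90.4 ] [ 1.2 -0.4 -7.3] 41.66675998396149
shift cm [ 0.3   0.3  -0.18] turn [0.1 0.1 0.3] | 0.3
shift cm [ 0.3   1.48 -0.73] turn [40.1  0.   0.3] | 40.1
shift cm [ 0.3   2.29 -8.62] turn [65.1 -0.   0.3] | 65.1
shift cm [ 0.3   2.98 -8.18] turn [90.1 -0.1  0.3] | 90.1
```

>>> move_arm(motion="0.3 0.4 -0.2 5 0 0;0.3 0.6 -0.3 10 0 0;0.3 0.8 -0.4 16 0 0;0.3 1 -0.5 22 0 0;0.3 1.2 -0.6 28 0 0;0.3 1.4 -0.7 34 0 0;0.3 1.5 -2.5 38 0 0;0.3 1.5 -5 38 0 0;0.3 1.5 -7.5 38 0 0;0.3 1.5 -8.7 38 0 0")

```text
time: 6.05
tool_pos: [524.4, -159.9, 171.8]
tcp_rot: [-90.3, -7.0, -90.0]
ft_force: [-0.6, 0.0, -7.8]
finger_gap: 41.8
```

Run:
```python
from h import *
st=readout.sense();print(st['joint_pos'].round(1),st['tool_pos'].round(1),st['tcp_rot'].round(2),st['ft_force'].round(1),st['finger_gap'])
hop([525,-161,195],65);hop([525,-161,195],92)
t=snap('top','t4.png');s=snap('side','s4.png')
a=cv2.resize(t['image'][140:290,380:513],None,fx=3,fy=3,interpolation=cv2.INTER_CUBIC)
b=cv2.resize(s['image'][200:350,340:473],None,fx=3,fy=3,interpolation=cv2.INTER_CUBIC)
cv2.imwrite('pics/c5.png',np.hstack([a,b]))
```

```text
[-17.8   0.1  99.5  -6.9  78.6 -16.5] [ 524.4 -159.9  171.8] [-90.27  -7.01 -90.03] [-0.6  0.  -7.8] 41.76731375842042
shift cm [0.06 0.54 0.54] turn [27.  -0.3  0. ] | 27.0
shift cm [0.06 1.28 1.02] turn [54.  -0.3 -0.1] | 54.0
```

View pics/c5.png

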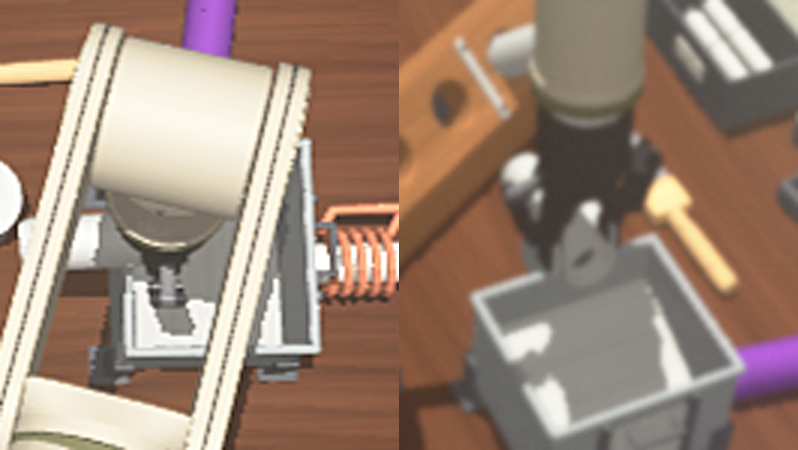

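>>> move_arm(motion="0 -0.4 0.1 4 0 0;0 -0.6 0.2 8 0 0;0 -0.7 0.3 12 0 0;0 -0.7 0.4 16 0 0;0 -0.6 0.5 20 0 0;0 -0.5 0.5 24 0 0;0.1 -0.4 0.5 28 0 0;0.1 -0.3 0.6 32 0 0;0.1 -0.2 0.7 36 0 0;0.1 -0.1 0.8 40 0 0")

```text
time: 6.98
tool_pos: [528.8, -162.0, 186.0]
tcp_rot: [-89.8, 32.9, -89.8]
ft_force: [-1.0, 0.7, -6.4]
finger_gap: 41.6
```

>>> move_arm(motion="0 0 0 0 0 0;0 0 0 0 0 0;0 0.1 0.1 4 0 0;0 0.2 0.2 8 0 0;0 0.3 0.2 12 0 0;0 0.3 0.3 15 0 0;0 0.3 0.3 15 0 0;0 0.3 0.3 15 0 0;0 0.3 0.3 15 0 0;0 0.3 0.3 15 0 0")

```text
time: 7.82
tool_pos: [528.4, -157.7, 188.1]
tcp_rot: [-89.8, 47.7, -89.8]
ft_force: [-0.1, -0.7, -3.9]
finger_gap: 41.5
```

Run:
```python
from h import *
st=readout.sense();print(st['joint_pos'].round(1),st['tool_pos'].round(1),st['tcp_rot'].round(2),st['ft_force'].round(1),st['finger_gap'])
hop([525,-170,197],92)
```

```text
[-43.3  26.4  80.   34.4 107.3 -43.1] [ 528.4 -157.7  188.1] [-89.84  47.73 -89.84] [-0.1 -0.7 -3.9] 41.525400222168834
shift cm [-0.34  0.16 -0.4 ] turn [-0.7  0.1 -0. ] | 0.7
```

>>> move_arm(motion="0 0 0 0 0 0;0 0 0 0 0 0;0 0 0 0 0 0;0 0.1 0.3 4 0 0;0 0.1 0.4 8 0 0;0 0.1 0.5 10 0 0;0 0.1 0.5 10 0 0;0 0.1 0.5 10 0 0;0 0.1 0.5 10 0 0;0 0.1 0.5 10 0 0")

```text
time: 8.65
tool_pos: [528.0, -156.9, 192.3]
tcp_rot: [-89.9, 57.8, -89.9]
ft_force: [0.7, -0.0, -3.5]
finger_gap: 41.7
```

Run:
```python
from h import *
st=readout.sense();print(st['joint_pos'].round(1),st['tool_pos'].round(1),st['tcp_rot'].round(2),st['ft_force'].round(1),st['finger_gap'])
```

```text
[-45.6  32.9  76.5  40.2 113.2 -44.1] [ 528.  -156.9  192.3] [-89.92  57.83 -89.94] [ 0.7 -0.  -3.5] 41.724104457917726
```

>>> move_arm(motion="0 0 0 0 0 0;0 0 0 0 0 0;0 0 2 0 0 0;0 0 4 0 0 0;0 0 7 0 0 0;0 0 10 0 0 0;0 0 12 0 0 0;0 0 12 0 0 0;0 0 12 0 0 0")

```text
time: 9.4
tool_pos: [528.3, -157.5, 314.8]
tcp_rot: [-89.5, 57.7, -89.6]
ft_force: [-0.1, -0.4, -3.1]
finger_gap: 41.4
```

Run:
```python
from h import *
t=snap('top','t5.png');s=snap('side','s5.png')
f=[]
for i in range(6): eyes.snapshot('top'); f.append(readout.sense()['ft_force'])
print(np.mean(f,0),np.std(f,0))
a=cv2.resize(t['image'][150:300,380:513],None,fx=3,fy=3,interpolation=cv2.INTER_CUBIC)
b=cv2.resize(s['image'][240:390,340:473],None,fx=3,fy=3,interpolation=cv2.INTER_CUBIC)
cv2.imwrite('pics/c6.png',np.hstack([a,b]))
```

```text
[-0.21107416  0.23744684 -2.85511473] [0.47467173 0.50870789 0.50384811]
```

View pics/c6.png

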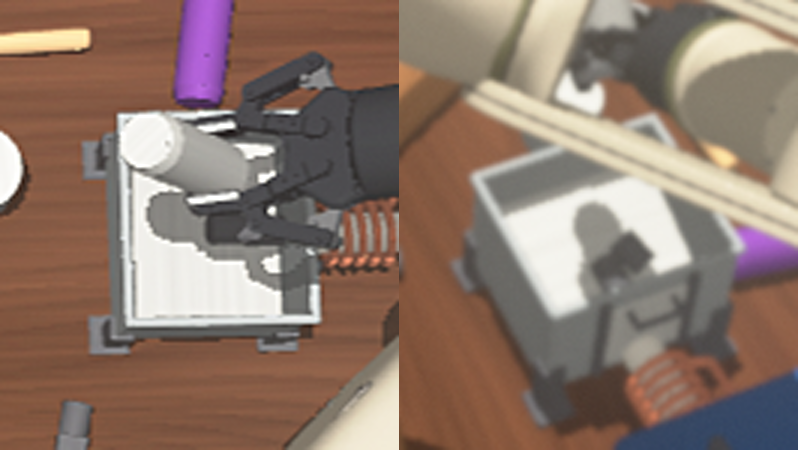

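```bash
cat >> h.py <<'E'
H1=np.array([558.4,63.6,121.]); H2=H1-90*Y
E
python3 - <<'E'
from h import *
hop([525,-161,345],45);hop([525,-161,345],0); go(H1+150*Z,R0)
E
```

```text
shift cm [-0.25 -0.43  1.51] turn [-58.   -0.1   0.1] | 58.0
shift cm [-0.25 -1.77  2.07] turn [-1.03e+02 -0.00e+00  1.00e-01] | 103.0
shift cm [ 8.12 12.69 -8.38] turn [-100.7  -25.4   20.3] | 105.8
```

>>> move_arm(motion="0 0 1 -7 0 0;0 0 2 -14 0 0;0 -0.2 2.5 -21 0 0;0 -0.3 3 -28 0 0;0 -0.3 3 -35 0 0;0 -0.4 3 -42 0 0;0 -0.4 3 -49 0 0;0 -0.4 3 -56 0 0;0 -0.5 3 -63 0 0;0 -0.6 3 -70 0 0")

```text
time: 10.63
tool_pos: [527.9, -162.8, 343.1]
tcp_rot: [-89.8, -12.4, -90.0]
ft_force: [0.5, 0.7, -3.5]
finger_gap: 41.7
```

>>> move_arm(motion="0 -0.3 0 -7 0 0;0 -0.6 0 -14 0 0;0 -0.9 0 -20 0 0;0 -1 0 -27 0 0;0 -1 0 -33 0 0;0 -1 0 -33 0 0;0 -1 0 -33 0 0")

```text
time: 11.22
tool_pos: [527.2, -171.2, 339.2]
tcp_rot: [-90.4, -44.9, -89.6]
ft_force: [-0.4, -0.2, -2.7]
finger_gap: 41.6
```

Run:
```python
from h import *
st=readout.sense();print(st['joint_pos'].round(1),st['tool_pos'].round(1),st['tcp_rot'].round(2),st['ft_force'].round(1),st['finger_gap'])
go(H1+150*Z,R0)
```

```text
[  3.8  -2.7  95.6 -44.8  90.7   4.4] [ 527.2 -171.2  339.2] [-90.35 -44.89 -89.61] [-0.4 -0.2 -2.7] 41.601722107624006
shift cm [  8.15  14.15 -11.21] turn [-0.  -0.3 28.2] | 28.2
```

>>> move_arm(motion="1.5 2.5 -1 0 0 5;3 5.5 -3 0 0 11;4.7 8.2 -5 0 0 17;6.3 11 -7.5 0 0 23;7.5 13 -9.5 0 -0.2 28;8.1 14.1 -11.2 0 -0.3 28.2;8.1 14.1 -11.2 0 -0.3 28.2;8.1 14.1 -11.2 0 -0.3 28.2")

```text
time: 11.88
tool_pos: [608.5, -32.7, 229.6]
tcp_rot: [-89.6, -45.0, -62.2]
ft_force: [-0.1, -0.8, -2.8]
finger_gap: 41.7
```

Run:
```python
from h import *
st=readout.sense();print(st['joint_pos'].round(1),st['tool_pos'].round(1),st['tcp_rot'].round(2),st['ft_force'].round(1),st['finger_gap'])
go(H1+70*Z,R0)
t=snap('top','t6.png');s=snap('side','s6.png')
tool=st['tool_pos']; m=tool-19*X; 
for e in (27,-103): print(proj(t,m+e*Z).round(1),proj(s,m+e*Z).round(1))
hc=H1-19*X-48*Z; print('hole',hc,proj(t,hc).round(1),proj(s,hc).round(1))
a=cv2.resize(t['image'][140:290,270:403],None,fx=3,fy=3,interpolation=cv2.INTER_CUBIC)
b=cv2.resize(s['image'][160:310,300:433],None,fx=3,fy=3,interpolation=cv2.INTER_CUBIC)
cv2.imwrite('pics/c7.png',np.hstack([a,b]))
```

```text
[ 16.2   0.2 104.5 -46.9  71.1   2.5] [608.5 -32.7 229.6] [-89.62 -45.01 -62.18] [-0.1 -0.8 -2.8] 41.70806694038904
shift cm [-2.66  5.27 -5.91] turn [-0.1  0.2  0.2] | 0.3
[382.1 176.3] [410.2 218.9]
[345.8 204.8] [378.6 228.1]
hole [535.93952384 105.31363099 100.49390335] [320.6 223.7] [357.5 234.1]
```

View pics/c7.png

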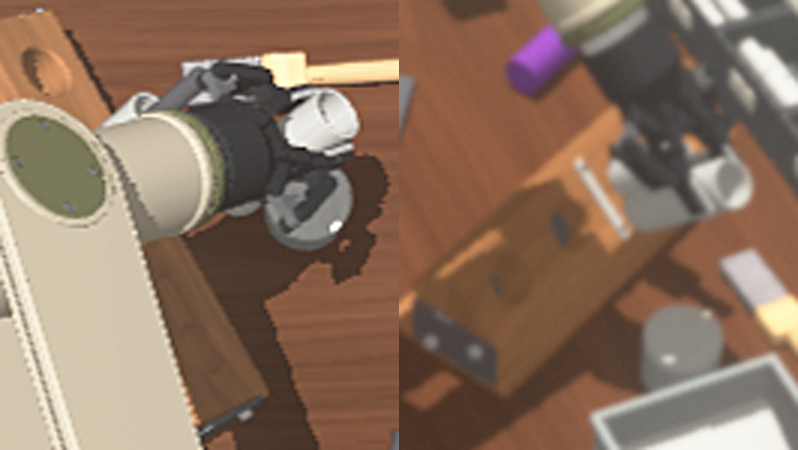

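>>> move_arm(motion="-0.7 1.3 -1.5 -0.1 0.2 0.2;-1.3 2.6 -3 -0.1 0.2 0.2;-2 3.9 -4.5 -0.1 0.2 0.2;-2.6 5.2 -5.9 -0.1 0.2 0.2;-2.6 5.2 -5.9 -0.1 0.2 0.2;-2.6 5.2 -5.9 -0.1 0.2 0.2;-2.6 5.2 -5.9 -0.1 0.2 0.2;-2.6 5.2 -5.9 -0.1 0.2 0.2")

```text
time: 12.65
tool_pos: [584.0, 19.4, 172.9]
tcp_rot: [-89.6, -45.2, -61.9]
ft_force: [0.8, 0.6, -2.6]
finger_gap: 41.4
```

```bash
cat > st.py <<'E'
from h import *
import sys
H=[H1,H2][int(sys.argv[1])]
st=readout.sense();p=st['tool_pos'];e=p-H
print('pos',p.round(1),'rot',st['tcp_rot'].round(2),'gap',round(st['finger_gap'],1))
print('offset x,y,z rack',[round(float(e@a),1) for a in(X,Y,Z)],'F rack',[round(float(st['ft_force']@a),1) for a in(X,Y,Z)],'T',[round(float(st['wrist_torque']@a),2) for a in(X,Y,Z)])
for k in sys.argv[2:]: go(H+float(k)*Z,R0)
E
python3 st.py 0 45
```

```text
pos [584.   19.4 172.9] rot [-89.62 -45.15 -61.94] gap 41.4
offset x,y,z rack [-0.6, 1.6, 72.7] F rack [1.7, 0.9, -2.0] T [-0.01, 0.6, 0.0]
shift cm [-1.05  1.61 -2.01] turn [ 0.   0.3 -0. ] | 0.3
```

>>> move_arm(motion="-0.25 0.3 -0.4 0 0.3 0;-0.4 0.6 -0.7 0 0.3 0;-0.55 0.8 -1 0 0.3 0;-0.7 1 -1.25 0 0.3 0;-0.8 1.2 -1.5 0 0.3 0;-0.95 1.4 -1.75 0 0.3 0;-1.05 1.6 -2 0 0.3 0;-1.05 1.6 -2 0 0.3 0;-1.05 1.6 -2 0 0.3 0")

```text
time: 13.4
tool_pos: [572.7, 36.8, 151.1]
tcp_rot: [-90.1, -45.0, -61.5]
ft_force: [0.9, 3.7, -0.1]
finger_gap: 41.3
```

```bash
python3 st.py 0 30
```

```text
pos [572.7  36.8 151.1] rot [-90.12 -44.95 -61.47] gap 41.3
offset x,y,z rack [0.2, -0.1, 42.7] F rack [-1.9, 2.5, -2.1] T [0.26, 0.73, 0.49]
shift cm [-0.43  0.81 -0.89] turn [-0.  -0.1 -0.1] | 0.2
```

>>> move_arm(motion="-0.1 0.2 -0.2 0 0 0;-0.2 0.35 -0.4 0 0 0;-0.3 0.5 -0.6 0 0 0;-0.37 0.65 -0.75 0 0 0;-0.45 0.8 -0.9 0 0 0;-0.45 0.8 -0.9 0 0 0")

```text
time: 13.9
tool_pos: [568.9, 45.1, 142.5]
tcp_rot: [-90.0, -45.0, -61.5]
ft_force: [5.1, 3.7, 3.0]
finger_gap: 41.6
```

```bash
python3 st.py 0 20
```

```text
pos [568.9  45.1 142.5] rot [-89.98 -44.97 -61.54] gap 41.6
offset x,y,z rack [-0.2, 0.5, 30.2] F rack [-2.7, 6.2, 1.5] T [0.51, 0.51, 0.97]
shift cm [-0.38  0.6  -0.74] turn [-0.  -0.  -0.2] | 0.2
```

>>> move_arm(motion="0.03 0.15 -0.15 0 0 0;-0.03 0.27 -0.3 0 0 0;-0.09 0.38 -0.43 0 0 0;-0.14 0.48 -0.56 0 0 0;-0.2 0.59 -0.68 0 0 0;-0.2 0.59 -0.68 0 0 0;-0.2 0.59 -0.68 0 0 0")

```text
time: 14.48
tool_pos: [566.6, 50.2, 136.4]
tcp_rot: [-90.1, -45.1, -61.5]
ft_force: [0.6, 1.6, 7.6]
finger_gap: 41.7
```

```bash
python3 st.py 0 18 0
```

```text
pos [566.6  50.2 136.4] rot [-90.08 -45.05 -61.53] gap 41.7
offset x,y,z rack [0.2, 0.9, 22.0] F rack [-6.2, 1.3, 4.6] T [0.16, -0.03, 0.25]
shift cm [-0.22  0.22 -0.26] turn [ 0.1 -0.  -0.1] | 0.1
shift cm [-0.82  1.34 -1.54] turn [ 0.1 -0.  -0.1] | 0.1
```

>>> move_arm(motion="-0.05 0.1 -0.05 0 0 0;-0.08 0.16 -0.1 0 0 0;-0.12 0.24 -0.16 0 0 0;-0.16 0.31 -0.21 0 0 0;-0.16 0.31 -0.21 0 0 0;-0.16 0.31 -0.21 0 0 0")

```text
time: 14.98
tool_pos: [566.2, 51.1, 137.0]
tcp_rot: [-90.1, -45.4, -61.7]
ft_force: [3.3, -10.4, 18.3]
finger_gap: 41.6
```

```bash
python3 st.py 0
```

```text
pos [566.2  51.1 137. ] rot [-90.05 -45.36 -61.66] gap 41.6
offset x,y,z rack [-0.9, 0.9, 21.7] F rack [-5.4, -2.0, 20.5] T [-0.15, -2.57, -0.27]
```

>>> move_arm(motion="0.15 -0.3 0.35 0 0 0;0.34 -0.62 0.7 0 0 0;0.67 -1.25 1.4 0 0 0;1 -1.87 2.1 0 0 0;1.34 -2.5 2.8 0 0 0;1.7 -3.15 3.55 0 0 0;1.7 -3.15 3.55 0 0 0;1.7 -3.15 3.55 0 0 0")

```text
time: 15.65
tool_pos: [580.9, 20.9, 168.2]
tcp_rot: [-90.3, -45.0, -61.5]
ft_force: [0.7, 0.3, -3.5]
finger_gap: 41.7
```

```bash
echo "H2=H1-90*Y+0.9*Y-0.4*X" >> h.py; python3 st.py 0; python3 st.py 1 75 70 45
```

```text
pos [580.9  20.9 168.2] rot [-90.26 -44.97 -61.5 ] gap 41.7
offset x,y,z rack [0.8, -0.5, 67.5] F rack [2.5, 0.8, -2.4] T [0.03, 0.6, -0.05]
pos [580.9  20.9 168.2] rot [-90.26 -44.97 -61.5 ] gap 41.7
offset x,y,z rack [1.2, 88.6, 67.5] F rack [2.5, 0.8, -2.4] T [0.03, 0.6, -0.05]
shift cm [-7.59 -4.6   0.61] turn [ 0.1 -0.2 -0. ] | 0.2
shift cm [-7.76 -4.29  0.26] turn [ 0.1 -0.2 -0. ] | 0.2
shift cm [-8.6  -2.73 -1.51] turn [ 0.1 -0.2 -0. ] | 0.2
```

>>> move_arm(motion="0 -0.4 0.6 0 -0.2 0;-1 -0.9 0.6 0 -0.2 0;-2.6 -1.8 0.6 0 -0.2 0;-4.2 -2.7 0.6 0 -0.2 0;-5.8 -3.6 0.6 0 -0.2 0;-7.1 -4.3 0.6 0 -0.2 0;-7.6 -4.6 0.6 0 -0.2 0;-7.6 -4.6 0.6 0 -0.2 0;-7.6 -4.6 0.6 0 -0.2 0")

```text
time: 16.4
tool_pos: [505.5, -24.2, 174.6]
tcp_rot: [-89.9, -45.1, -61.6]
ft_force: [0.6, -0.2, -3.0]
finger_gap: 41.6
```

```bash
python3 st.py 1 45
```

```text
pos [505.5 -24.2 174.6] rot [-89.91 -45.07 -61.65] gap 41.6
offset x,y,z rack [-0.6, 0.9, 74.8] F rack [2.5, 0.5, -1.8] T [0.01, 0.54, -0.02]
shift cm [-1.06  1.78 -2.15] turn [ 0.   0.1 -0.1] | 0.2
```

>>> move_arm(motion="-0.25 0.4 -0.5 0 0 0;-0.4 0.7 -0.8 0 0 0;-0.55 0.95 -1.1 0 0 0;-0.65 1.15 -1.35 0 0 0;-0.75 1.35 -1.6 0 0 0;-0.9 1.55 -1.85 0 0 0;-1.03 1.8 -2.1 0 0 0;-1.03 1.8 -2.1 0 0 0;-1.03 1.8 -2.1 0 0 0")

```text
time: 17.15
tool_pos: [494.8, -6.2, 153.2]
tcp_rot: [-90.0, -45.1, -61.6]
ft_force: [-0.7, 0.6, -2.6]
finger_gap: 41.5
```

```bash
python3 st.py 1 30
```

```text
pos [494.8  -6.2 153.2] rot [-90.   -45.06 -61.57] gap 41.5
offset x,y,z rack [-0.3, -0.0, 44.9] F rack [1.2, -0.3, -2.4] T [-0.0, 0.63, -0.02]
shift cm [-0.49  0.91 -1.07] turn [ 0.1  0.  -0.1] | 0.1
```

No contact; go on.

>>> move_arm(motion="-0.1 0.18 -0.2 0 0 0;-0.2 0.36 -0.4 0 0 0;-0.28 0.54 -0.6 0 0 0;-0.37 0.7 -0.8 0 0 0;-0.46 0.85 -0.97 0 0 0;-0.5 0.93 -1.06 0 0 0;-0.5 0.93 -1.06 0 0 0")

```text
time: 17.73
tool_pos: [489.8, 3.2, 142.6]
tcp_rot: [-90.0, -45.1, -61.6]
ft_force: [-1.5, 1.2, 1.0]
finger_gap: 41.4
```

```bash
python3 st.py 1 16
```

```text
pos [489.8   3.2 142.6] rot [-89.97 -45.06 -61.59] gap 41.4
offset x,y,z rack [-0.3, 0.1, 29.8] F rack [-2.0, -0.8, -0.5] T [-0.07, 0.68, -0.06]
shift cm [-0.47  0.84 -1.  ] turn [ 0.   0.  -0.1] | 0.1
```

>>> move_arm(motion="-0.1 0.2 -0.15 0 0 0;-0.2 0.38 -0.35 0 0 0;-0.28 0.54 -0.55 0 0 0;-0.37 0.7 -0.75 0 0 0;-0.46 0.85 -0.9 0 0 0;-0.49 0.9 -0.96 0 0 0;-0.49 0.9 -0.96 0 0 0")

```text
time: 18.32
tool_pos: [484.9, 12.2, 132.9]
tcp_rot: [-90.0, -45.1, -61.6]
ft_force: [-0.7, 2.4, 0.7]
finger_gap: 41.9
```

```bash
python3 st.py 1 4
```

```text
pos [484.9  12.2 132.9] rot [-89.98 -45.05 -61.59] gap 41.9
offset x,y,z rack [-0.7, 0.0, 15.8] F rack [-2.3, 0.5, -1.3] T [0.04, 0.54, 0.09]
shift cm [-0.38  0.69 -0.88] turn [ 0.   0.  -0.1] | 0.1
```

Past the 22 mm mark freely. Going on, slowing at the end.

>>> move_arm(motion="-0.1 0.2 -0.2 0 0 0;-0.18 0.33 -0.37 0 0 0;-0.25 0.47 -0.53 0 0 0;-0.31 0.59 -0.66 0 0 0;-0.36 0.68 -0.76 0 0 0;-0.4 0.74 -0.82 0 0 0;-0.4 0.74 -0.82 0 0 0")

```text
time: 18.9
tool_pos: [481.0, 19.5, 124.8]
tcp_rot: [-90.0, -45.1, -61.6]
ft_force: [1.0, 1.9, 2.0]
finger_gap: 41.6
```

```bash
python3 st.py 1 0
```

```text
pos [481.   19.5 124.8] rot [-89.96 -45.06 -61.6 ] gap 41.6
offset x,y,z rack [-0.8, 0.1, 4.2] F rack [-2.3, 1.7, 0.6] T [0.07, 0.35, 0.17]
shift cm [-0.12  0.21 -0.35] turn [ 0.   0.1 -0.1] | 0.1
```

Another 5 mm, gently, until it seats.

>>> move_arm(motion="-0.03 0.06 -0.07 0 0 0;-0.06 0.11 -0.13 0 0 0;-0.09 0.17 -0.2 0 0 0;-0.12 0.23 -0.26 0 0 0;-0.15 0.28 -0.32 0 0 0;-0.17 0.32 -0.36 0 0 0;-0.17 0.32 -0.36 0 0 0")

```text
time: 19.48
tool_pos: [479.4, 22.5, 121.6]
tcp_rot: [-90.0, -45.1, -61.6]
ft_force: [1.5, 0.5, 4.2]
finger_gap: 41.9
```

```bash
python3 st.py 1 0
```

```text
pos [479.4  22.5 121.6] rot [-89.96 -45.1  -61.62] gap 41.9
offset x,y,z rack [-0.9, 0.1, -0.5] F rack [-2.7, 1.5, 3.1] T [0.11, -0.12, 0.15]
shift cm [ 0.04 -0.09 -0.03] turn [ 0.1  0.1 -0.1] | 0.1
```

>>> move_arm(motion="-0.02 0.03 -0.04 0 0 0;-0.04 0.07 -0.08 0 0 0;-0.06 0.11 -0.12 0 0 0;-0.08 0.16 -0.18 0 0 0;-0.08 0.16 -0.18 0 0 0;-0.08 0.16 -0.18 0 0 0")

```text
time: 19.98
tool_pos: [479.4, 22.7, 121.7]
tcp_rot: [-90.0, -45.3, -61.7]
ft_force: [1.7, -8.4, 13.2]
finger_gap: 41.5
```

```bash
python3 st.py 1 0
```

```text
pos [479.4  22.7 121.7] rot [-89.95 -45.32 -61.7 ] gap 41.5
offset x,y,z rack [-1.1, 0.1, -0.5] F rack [-3.6, -2.5, 15.1] T [-0.21, -1.87, -0.36]
shift cm [ 0.04 -0.11 -0.04] turn [ 0.3  0.2 -0. ] | 0.3
```

>>> move_arm(motion="0.06 -0.11 0.13 0 0 0;0.06 -0.11 0.13 0 0 0;0.06 -0.11 0.13 0 0 0")

```text
time: 20.23
tool_pos: [479.4, 22.5, 121.6]
tcp_rot: [-90.0, -45.1, -61.7]
ft_force: [0.8, -2.6, 8.3]
finger_gap: 41.9
```

>>> move_arm(motion="0 0 0 0 0 0;0 0 0 0 0 0;0 0 0 0 0 0;0 0 0 0 0 0;0 0 0 0 0 0;0 0 0 0 0 0", fingers=6.8)

```text
time: 20.73
tool_pos: [478.8, 23.0, 120.6]
tcp_rot: [-90.0, -45.1, -61.6]
ft_force: [-0.0, -0.3, 0.0]
finger_gap: 68.0
```

>>> move_arm(motion="-0.4 0.75 0.85 0 0 0;-1 1.9 2.1 0 0 0;-2 3.7 4.2 0 0 0;-3 5.6 6.4 0 0 0;-4 7.5 8.5 0 0 0;-4 7.5 11 0 0 0;-4 8 14 0 0 0;-6 11 15 0 0 0;-8 14 15 0 0 0;-8 14 15 0 0 0")

```text
time: 21.57
tool_pos: [397.3, 167.0, 271.7]
tcp_rot: [-89.8, -44.9, -61.6]
ft_force: [0.7, 0.5, -0.3]
finger_gap: 67.7
```

```bash
python3 st.py 1
python3 - <<'E'
from h import *
t=snap('top','t8.png');s=snap('side','s8.png')
hc=H2-19*X-48*Z+75*Z; print('mouth pred',proj(t,hc).round(1),proj(s,hc).round(1))
cv2.imwrite('pics/f.png',np.hstack([cv2.resize(t['image'][110:310,230:500],None,fx=1.48,fy=2),cv2.resize(s['image'][150:380,270:500],None,fx=1.73,fy=1.73)[:400,:398]]) if 0 else np.hstack([cv2.resize(t['image'][110:380,230:500],(400,400),interpolation=cv2.INTER_CUBIC),cv2.resize(s['image'][150:380,270:500],(400,400),interpolation=cv2.INTER_CUBIC)]))
E
```

```text
pos [397.3 167.  271.7] rot [-89.8  -44.91 -61.57] gap 67.7
offset x,y,z rack [-224.5, -3.7, -11.8] F rack [0.1, 0.9, -0.3] T [-0.04, 0.36, 0.01]
mouth pred [357.7 240.9] [353.9 247.8]
```

View pics/f.png

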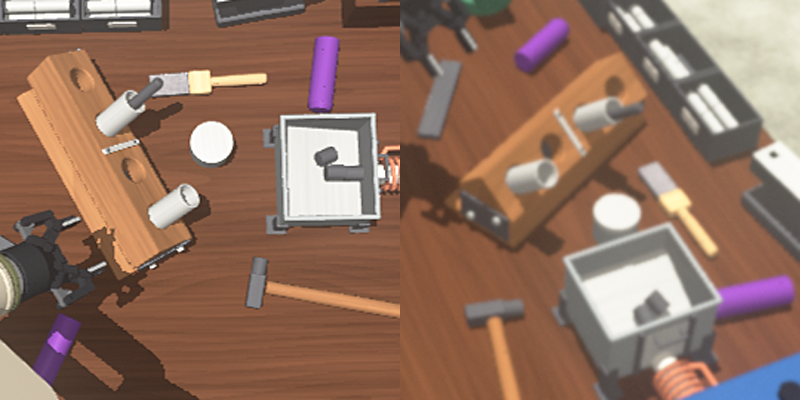

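Run:
```python
import cv2,numpy as np
t=cv2.imread('pics/t8.png');s=cv2.imread('pics/s8.png')
cv2.imwrite('pics/g.png',np.hstack([cv2.resize(t[180:270,410:500],(400,400),interpolation=cv2.INTER_CUBIC),cv2.resize(s[275:365,360:450],(400,400),interpolation=cv2.INTER_CUBIC)]))
```

```text
(no output)
```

View pics/g.png

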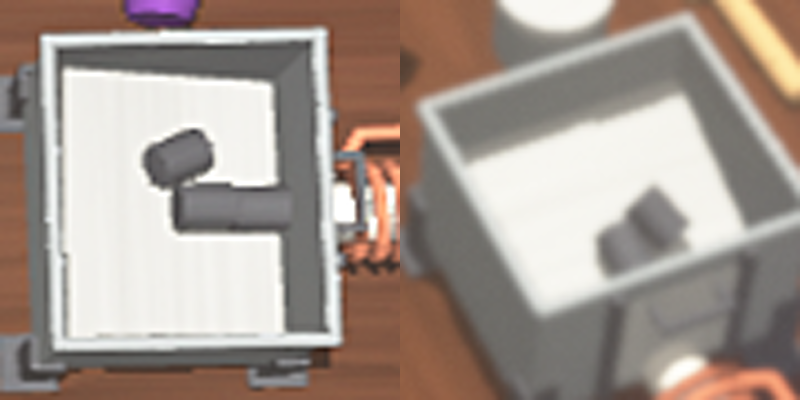

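```bash
python3 -c "
from bench import r
print(r.hand_in())"
```

```text
the job is handed in; nothing more can be done
None
```

The job is done and handed in at about 21.6 s on the robot's clock. The tube was drawn, its three blanks were tipped into the hopper, and the empty tube now stands fully home in the end hole of the empties' side.

- **Finding the hole:** In the hole nearer the strip, the tube stopped 22 mm short, with about 20 N pushing back. I drew it out and tried the end hole, which took it past that mark almost freely. It stopped within 1 mm of the full depth worked out from where I first gripped it, at about 15 N. I then let it go and moved the arm clear.
- **Blanks:** After tipping, the wrist force averaged 2.9 N, which matches the empty tube. The last picture shows one blank alone in the hopper and two lying end to end, and none on the bench.
- **Rest of the scene:** The tube's mouth appears within about 2 pixels of where it should be. By eye, the other tube with its punch, the brush, the bar offcut and the tin look unmoved; I did not measure them.

Nothing disagreed with these checks except one small reading: the fingers closed to about 42 mm on the 44 mm tube. The grip held throughout, so I took that as pad give or sensor offset.

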